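Crimp a badge on the hand badge press and hold the handle down

ROBOT

A 6-joint arm with a two-finger parallel gripper is mounted at the origin on the work surface. World frame = base frame: x ahead of the robot, y to its left, z up, the work surface at z = 0. Lengths are in m, angles in rad, forces in N, time in s.
With the tool pointing down it reaches from about 0.425 to 0.95 m from the base axis. Payload 3.5 kg.
Tool frame: the origin (TCP) lies midway between the tips of the shut fingers; the grasp point (between the pads) lies 19 mm behind it; z points along the fingers, y is the line along which they close (so a half turn about z gives the same grasp; the last joint's range is limited). The gripper opens to 85 mm and grips with 20 to 120 N. Pads are 22 mm wide; open, the fingers measure 114 mm over their backs; the gripper's body (76 mm by 85 mm) begins 54 mm behind the grasp point. The pads swing forward as they close: fully open they stand 13 mm farther back than shut.
Start: joints at [-1.464, 0.286, 1.577, -0, 1.279, -0.15], TCP at [0.171, -0.653, 0.231] pointing down, gripper open.
Joint ranges: [-2.77, 2.77], [-0.9, 2.22], [0.21, 2.48], [-1.53, 4.67], [0.24, 2.81], [-2.84, 2.84]. Speed limits (rad/s): [2.79, 2.79, 3.14, 3.14, 3.14, 3.14].

INTERFACE

Orientations are given as a unit quaternion [x, y, z, w].
In Python, from plant import ctrl gives the robot as it stands.
- The arm moves only by the tool arm_command, never from a script. Its argument "steps" is one flat list of numbers, 5 for each row, row after row: the opening in per cent of the stroke, from 0 (shut) to 100 (fully open), then the shift along the tool's x, y, z each as a share of 25 mm, from -1 to 1, then the turn about the tool's z as a share of 0.1 rad, from -1 to 1. In form: [grip, tx, ty, tz, spin, grip, tx, ty, tz, spin, ...]. A call has 1 to 8 rows; each row shifts and turns the commanded pose from where the row before left it, along the tool's axes as they then stand; what a row does not reach is not made up. A row lasts 1/12 s, in which the tool goes at most 41.7 mm and 7.16 degrees, less where a joint would pass 70% of its speed; a pose out of reach is approached as far as the arm can. A call with a number of a shift or a turn outside -1 to 1 is refused whole. A call with a gripper value outside its range is refused whole. The fingers move at their own pace and stop on an object; "squeeze" is the grip in N (left out, the last holds). Time passes only in rows, so rows that do not move let the fingers close. It gives the time, the measured TCP pose, the force, the opening and the grip force at its end, in the units of the state.
- ctrl.get_state(): the state, without advancing time (a new reading comes with each control period).
- ctrl.read_camera(name): name is "side" or "top" or "wrist"; returns the picture (420x560x3 uint8, red, green, blue); there is no depth.
- ctrl.camera_model(name): a dict with "intrinsics" (3x3 intrinsics, pixels), "rvec" (rotation vector, rad) and "tvec" (3), from world to camera coordinates, as OpenCV has them. Camera axes: x right, y down, z forward; pixel columns grow to the right and rows downward; lengths in m; the calibration is good to about 2 mm. A picture is of the moment at which its call begins: read the wrist's pose just before it. camera_model takes no time and is no camera call; for the wrist camera it gives the pose at the moment of the call.
- ctrl.sign_off(): hands the job in; it is judged then, once.
The state is a dict: "time": time; "qpos": joint angles; "dq": joint speeds; "joint_efforts": joint torques, N m; "eef_pos": TCP position; "tcp_rot": TCP orientation; "contact_force": force on the tool from outside, world axes, zero at the start; "wrist_torque": the same for the moment, N m; "opening": opening from 0.0 (shut) to 1.0 (fully open); "finger_force": force on a finger pad.
Only numpy, scipy, OpenCV 4.12 (cv2) and the standard library are available. Lean on these libraries where they do the work, as an engineer would, in place of code of your own. Each camera call takes 0.05 s, during which the arm holds its last target. There are 200 camera calls.

TASK

Crimp the badge on the hand badge press: first swing the die table by its upright knob until the die with the pin-back clicks home under the ram, then flip the safety hook right over backwards to free the press handle. Then pull the handle by its rubber grip all the way down and keep hold of it there: the job finishes while you are still holding the handle down. Leave the other things on the table where they are.

Things in the scene. Friction and masses are not known exactly. Their poses are not given: they have to be found in the camera images.
- press: hand badge press, grey C-shaped casting fixed to the table: foot 260 x 120 x 18 mm, column at the back, upper arm 66 mm wide with its top at 183 mm, open to the front. Origin on the table surface under the axis of the ram. x points to the back of the press (away from the robot but for the yaw), y left, z up. Coordinates given as (..) below are mm in this frame.
- die_table (a joint): angle of the steel table with two die cups that swings about an upright pivot. 0: empty die under the ram, pin-back die out to the left; grows counter-clockwise seen from above (knob comes from back left towards the front); 1.2: pin-back die under the ram, end stop. Swings easily up to about 0.9, then a spring ball resists (up to about 5 N at the knob, peak at 1.07); beyond that it snaps home to 1.2.
- table_pivot (a point): point on the upright axis of the die table, at (75, 0, 44); fixed on the press
- table_knob (a point): grip point of the die table's upright round black knob, 21 mm thick, top 87 mm high, this point 68 mm high, at the end of a rod 140 mm from the pivot (rod top 41 mm high). At table angle q it is at (75 + 140 cos(1.157 + q), 140 sin(1.157 + q), 68).
- pin_die (a point): centre of the rim of the die cup that holds the white pin-back: 62 mm across, rim 62 mm high, 75 mm from the pivot
- safety_hook (a joint): angle of the flat steel safety hook on the right side of the press head. 0: lies forward, its nose in front of a stud on the lever's locking arm, which locks the lever up (it gives about 5 degrees). The front end lifts and flips up and over backwards, to the stop at 1.9. Friction (about 1 N at the peg) lets it stay where it is left.
- hook_hinge (a point): point on the hook's axis, at (46, -55, 257); the axis is level, along y of the press
- hook_peg (a point): grip point on the hook's finger peg, a round steel peg 12 mm thick along y of the press, sticking out 60 mm to the right from the hook's front end, with a 16 mm head; clear for 15 mm either way of this point. At hook angle q it is at (46 - 59 cos(q + 0.311), -92, 257 + 59 sin(q + 0.311)).
- lever_angle (a joint): angle of the press handle. 0: up, leaning to the front 50 degrees above level; grows as it is pulled forward and down; 1.4: fully down at its stop, 30 degrees below level, ram in the die. A spring lifts it when let go; pulling takes about 3 N at the grip at the top and 12 N at the bottom. The ram follows the handle.
- press_lever: the press handle with its shaft: steel rod 16 mm thick with a rubber grip at its end, in the middle plane of the press; origin on its axis, at (0, 0, 205)
- lever_grip (a point): centre of the handle's black rubber grip, a round sleeve 30 mm thick and 100 mm long in line with the handle, 140 mm from the lever's axis. At lever angle q it is at (-140 cos(0.873 - q), 0, 205 + 140 sin(0.873 - q)).
- shell_tin: bystander: open round tin of badge shells, 84 mm across, 34 mm high; origin under its centre
- pin_box: bystander: open box of pin-backs, 100 x 70 x 28 mm; origin under its centre
- glue_bottle: bystander: white glue bottle, 38 mm across, 115 mm high; origin under its centre
- badge_1: bystander: finished badge lying flat, 58 mm across, 9 mm high; origin under its centre
- badge_2: bystander: finished badge lying flat, 58 mm across, 9 mm high; origin under its centre
- horse_1: bystander: model horse and rider on a 56 x 30 mm base, 70 mm high, on the cutting mat; origin under its base
- horse_2: bystander: model horse and rider on a 56 x 30 mm base, 70 mm high, on the cutting mat; origin under its base
- paint_pot: bystander: paint pot, 38 mm across, 42 mm high; origin under its centre

How it is judged:
On the way, in this order (a step that is already met when the one before it is completed fails the run):
1. the pin-back die has clicked home under the ram (value of joint die_table above 1.15 rad), for 0.2 s.
2. the safety hook is flipped over backwards (value of joint safety_hook above 1.35 rad), for 0.2 s.
3. the handle is pulled all the way down (value of joint lever_angle above 1.32 rad), for 0.2 s.
At the end, for the whole second after the job is handed in: The die table is clicked home (over 1.15 of 1.2 rad), the safety hook is flipped over (over 1.35 rad), the handle is held fully down (over 1.32 of 1.4 rad) and the fingers hold it (contact force on the handle over 3 N) (value of joint die_table above 1.15 rad and value of joint safety_hook above 1.35 rad and value of joint lever_angle above 1.32 rad and contact force between the fingers and press_lever above 3 N); the arm keeps its last pose, push and grip.
It fails at once if another thing on the table is disturbed (moved over 30 mm) (distance of any of shell_tin, pin_box, glue_bottle, badge_1, badge_2, horse_1, horse_2, paint_pot from where it was at the start of the episode above 0.03 m).
It also fails if it takes over 72 s, if anything falls off the work surface, if the arm or the gripper's body presses on something with over 40 N, if the wrist force passes 120 N, or if a joint passes its speed limit or range.

## Working session

There is one attempt and no reset: what is moved stays moved. The work goes in short steps, Python scripts to look and compute and a tool call to move; the robot and the scene stay as the last step left them, time stands still between calls to the robot, and variables do not carry over. Pictures are saved under pics/ and viewed, at most 10 in all, crops included, and the job is handed in when it is done.

Besides the shell and the picture viewer there is one more tool, called as name(argument=value, ...), one argument or row to a line, values as JSON. arm_command: Moves the arm, as the interface text tells. Its arguments: {"type":"object","properties":{"steps":{"type":"array","items":{"type":"number"}},"squeeze":{"type":"number"}},"required":["steps"]}

```bash
mkdir -p pics; python3 - <<'E'
from plant import ctrl
import cv2
for n in("side","top"):
    m=ctrl.camera_model(n); print(n,m)
    cv2.imwrite(f"pics/{n}0.png",ctrl.read_camera(n)[:,:,::-1])
s=ctrl.get_state();print(s)
E
```

```text
side {'intrinsics': array([[470.09553184,   0.        , 273.58729269],
       [  0.        , 470.09553184, 201.38520838],
       [  0.        ,   0.        ,   1.        ]]), 'rvec': array([ 0.02822319, -2.7294872 ,  1.53427313]), 'tvec': array([0.57489031, 0.09281817, 1.40552915])}
top {'intrinsics': array([[412.41746187,   0.        , 283.88035377],
       [  0.        , 412.41746187, 209.18709633],
       [  0.        ,   0.        ,   1.        ]]), 'rvec': array([ 2.19567854, -2.19118377,  0.06070159]), 'tvec': array([0.14805336, 0.59305296, 1.42948939])}
{'time': 0.1, 'qpos': array([-1.46400427e+00,  2.87123325e-01,  1.57803141e+00,  2.11249664e-05,
        1.27860756e+00, -1.50019608e-01]), 'dq': array([-2.54110527e-04, -1.26436755e-03, -2.97707424e-03, -1.03547097e-03,
        6.75542226e-04,  4.82149683e-05]), 'joint_efforts': array([ 1.22827034e-03, -4.07296264e+01, -2.93699723e+01, -9.34174295e-05,
        3.39931641e-03, -1.95709662e-07]), 'eef_pos': array([ 0.17140532, -0.65225945,  0.23005423]), 'tcp_rot': array([ 9.91767099e-01,  1.28050161e-01,  3.35543272e-05, -1.08434660e-03]), 'contact_force': array([ 0.35180287,  0.0147692 , -1.04723128]), 'wrist_torque': array([-0.03387432,  0.03434848, -0.00359136]), 'finger_force': 0.0, 'opening': 1.0033460630029154}
```

View pics/top0.png

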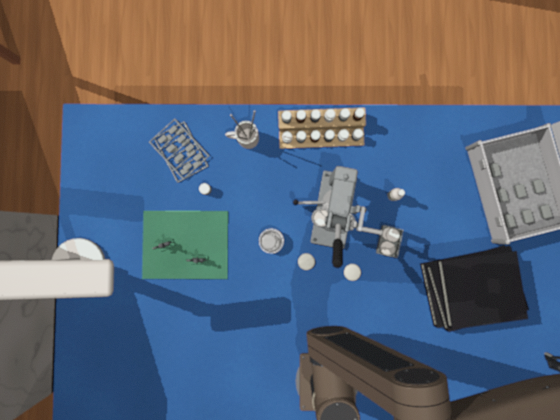

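View pics/side0.png

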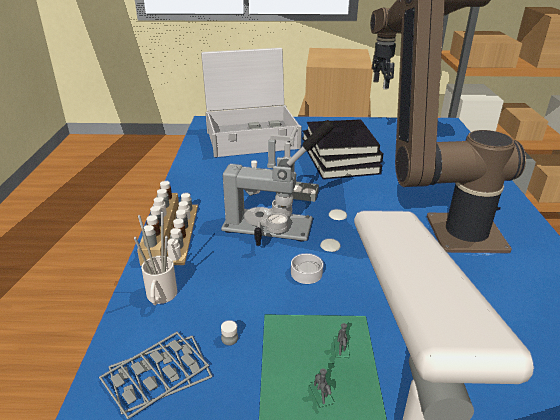

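The top view shows the press near (337,210), the knob at (296,202) on its left, the grip at (337,252) in front, the pin box at (389,240) and badges at (306,262) and (352,272). I'll zoom in on both views to measure.

```bash
python3 - <<'E'
import cv2,numpy as np
a=cv2.imread("pics/top0.png")[155:295,270:420]; b=cv2.imread("pics/side0.png")[110:250,205:345]
a=cv2.resize(a,None,fx=4,fy=4,interpolation=cv2.INTER_CUBIC)[:, :400*2]
b=cv2.resize(b,None,fx=4,fy=4,interpolation=cv2.INTER_CUBIC)
cv2.imwrite("pics/tc.png",a);cv2.imwrite("pics/sc.png",b)
E
```

```text
(no output)
```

View pics/tc.png

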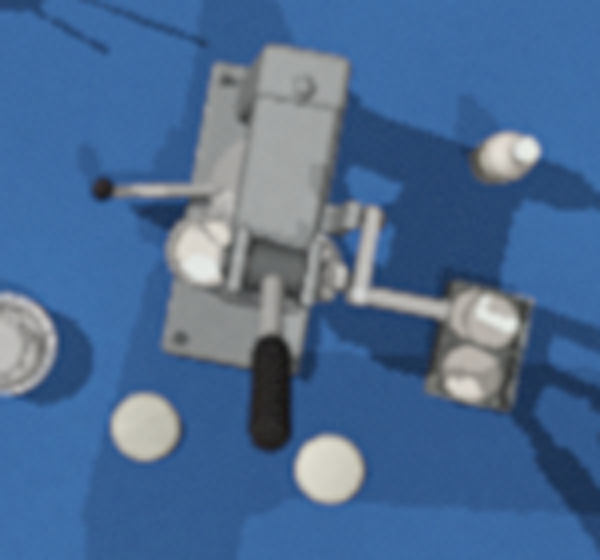

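View pics/sc.png

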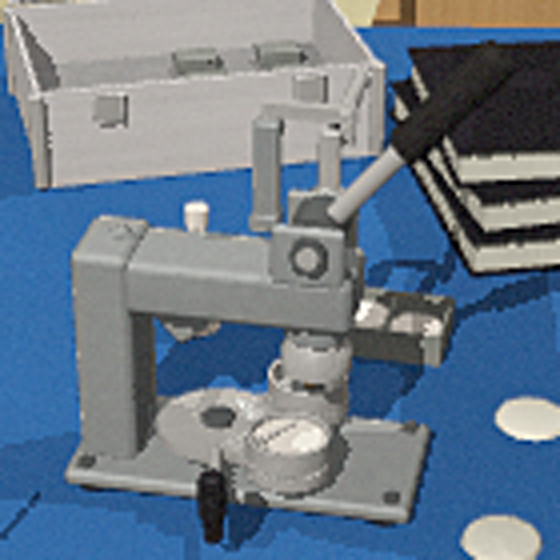

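```bash
cat > h.py <<'E'
import numpy as np,cv2
from plant import ctrl
def ray(n,uv):
    m=ctrl.camera_model(n);R=cv2.Rodrigues(m["rvec"])[0]
    d=R.T@np.linalg.solve(m["intrinsics"],[uv[0],uv[1],1.]);return -R.T@m["tvec"],d
def onz(n,uv,z):
    c,d=ray(n,uv);return c+d*(z-c[2])/d[2]
def T(u,v):return ((u+.5)/4-.5+270,(v+.5)/4-.5+155)
def S(u,v):return ((u+.5)/4-.5+205,(v+.5)/4-.5+110)
def tri(a,b):
    (c1,d1),(c2,d2)=ray("top",a),ray("side",b)
    A=np.stack([d1,-d2],1);s=np.linalg.lstsq(A,c2-c1,rcond=None)[0]
    p,q=c1+s[0]*d1,c2+s[1]*d2;return (p+q)/2,np.linalg.norm(p-q)
E
python3 - <<'E'
from h import *
np.set_printoptions(precision=4,suppress=True)
fl,bl,fr=[onz("top",T(*p),.018) for p in((165,350),(215,62),(298,373))]
print("foot top",fl,bl,fr,np.linalg.norm(bl-fl),np.linalg.norm(fr-fl))
for f in (bl-fl,):print("yaw",np.arctan2(f[1],f[0]))
f=fl-fr;print("yaw",np.arctan2(-f[0],f[1]))
sfl,sbl,sfr=[onz("side",S(*p),.018) for p in((408,512),(68,475),(432,425))]
print("side",sfl,sbl,sfr);f=sbl-sfl;print(np.arctan2(f[1],f[0]),np.linalg.norm(f))
kt=onz("top",T(102,185),.087); print("knob",kt,tri(T(102,187),S(211,476)))
g=tri(T(270,392),S(452,100));print("grip",g)
pegh=onz("top",T(362,295),.275);pege=onz("top",T(448,308),.275);print(pegh,pege)
lo=onz("top",T(273,285),.2);print(lo)
# 2D rigid fit
M=np.array([[131.3,128.2],[-140*np.cos(.873),0],])/1e3
W=np.array([kt[:2],onz("top",T(270,392),.205+.14*np.sin(.873))[:2]])
print(W)
a=np.arctan2(*(W[0]-W[1])[::-1])-np.arctan2(*(M[0]-M[1])[::-1]);R=np.array([[np.cos(a),-np.sin(a)],[np.sin(a),np.cos(a)]])
o=(W-M@R.T);print("yaw",a,o)
print("peg pred",o.mean(0)+R@[-.0102,-.092],"end -.125",o.mean(0)+R@[-.0102,-.125])
E
```

```text
foot top [0.4778 0.0549 0.018 ] [0.7307 0.0105 0.018 ] [ 0.4581 -0.0609  0.018 ] 0.25669975070224743 0.11747894626884295
yaw -0.17384644467571897
yaw -0.168816349352197
side [0.4787 0.0614 0.018 ] [0.7285 0.0197 0.018 ] [ 0.4557 -0.0537  0.018 ]
-0.1651958714284507 0.25330103290251266
knob [0.6167 0.1118 0.087 ] (array([0.6161, 0.1117, 0.0821]), np.float64(0.0013832193878990794))
grip (array([0.4569, 0.0014, 0.3117]), np.float64(0.0016658002336062312))
[ 0.5237 -0.0697  0.275 ] [ 0.5145 -0.1313  0.275 ]
[ 0.5319 -0.0157  0.2   ]
[[0.6167 0.1118]
 [0.4561 0.0015]]
yaw 0.0767693992247791 [[ 0.4956 -0.0261]
 [ 0.5458  0.0084]]
peg pred [ 0.5176 -0.1014] end -.125 [ 0.5201 -0.1343]
```

The grip, peg and foot corners agree on the press at about (0.545, -0.0135), yaw -0.17. The knob then sits 138 mm from the pivot, so the die table starts near 0.60 rad. I'll raise the tool and turn it first.

arm_command(
  steps=[100,0,0,-1,-1,100,0,0,-1,-1,100,0,0,-1,-1,100,0,0,-1,-1,100,0,0,-1,-1,100,0,0,-1,-1,100,0,0,-1,-1,100,0,0,-1,-1],
  squeeze=30,
)

```text
time: 0.77
eef_pos: [0.1715, -0.6525, 0.4317]
tcp_rot: [0.862, 0.506, 0.0, -0.001]
contact_force: [0.1, -0.7, 0.3]
opening: 1.001
finger_force: 0.0
```

arm_command(
  steps=[100,0,0,0,-1,100,0,0,0,-1,100,0,0,0,-1,100,0,0,0,-1,100,0,0,0,-1,100,0,0,0,-1,100,0,0,0,-1,100,0,0,0,-1],
)

```text
time: 1.43
eef_pos: [0.1715, -0.6527, 0.4304]
tcp_rot: [0.597, 0.802, 0.001, -0.0]
contact_force: [1.0, -1.1, -0.3]
opening: 1.002
finger_force: 0.0
```

```bash
cat >> h.py <<'E'
O=np.array([.545,-.0135]);Y=-.17
def W(x,y,z): # press mm -> world
    return np.r_[O+np.array([[np.cos(Y),-np.sin(Y)],[np.sin(Y),np.cos(Y)]])@[x/1e3,y/1e3],z/1e3]
def go(target):  # world grasp point -> rows units in tool axes
    from scipy.spatial.transform import Rotation as Ro
    s=ctrl.get_state();R=Ro.from_quat(s["tcp_rot"]).as_matrix()
    yaw=np.arctan2(R[1,0],R[0,0]);t=np.array(target)-[0,0,.019]
    print("t %.2f yaw %.3f tcp"%(s["time"],yaw),s["eef_pos"].round(4),"units",(R.T@(t-s["eef_pos"])/.025).round(2),"F",s["contact_force"].round(1),"fin",s["finger_force"],"op",round(s["opening"],3),"q",s["qpos"].round(2))
E
python3 -c "
from h import *
go([.6167,.1118,.4])"
```

```text
t 1.43 yaw 1.862 tcp [ 0.1715 -0.6527  0.4304] units [24.18 25.83  2.02] F [ 1.  -1.1 -0.3] fin 0.0 op 1.002 q [-1.46  0.22  1.31  0.    1.62 -1.75]
```

arm_command(
  steps=[100,1,1,0,0,100,1,1,0,0,100,1,1,0,0,100,1,1,0,0,100,1,1,0,0,100,1,1,0,0,100,1,1,0,0,100,1,1,0,0],
)

```text
time: 2.1
eef_pos: [0.3073, -0.4028, 0.4307]
tcp_rot: [0.599, 0.801, 0.0, -0.0]
contact_force: [0.8, 0.2, 0.0]
opening: 1.003
finger_force: 0.0
```

arm_command(
  steps=[100,1,1,0,0,100,1,1,0,0,100,1,1,0,0,100,1,1,0,0,100,1,1,0,0,100,1,1,0,0,100,1,1,0,0,100,1,1,0,0],
)

```text
time: 2.77
eef_pos: [0.4427, -0.1544, 0.4309]
tcp_rot: [0.599, 0.801, -0.0, -0.0]
contact_force: [-0.3, -0.3, -0.0]
opening: 1.0
finger_force: 0.0
```

arm_command(
  steps=[100,1,1,0,0,100,1,1,0,0,100,1,1,0,0,100,1,1,0,0,100,1,1,0,0,100,1,1,0,0,100,1,1,0,0,70,1,1,0,0],
)

```text
time: 3.43
eef_pos: [0.5782, 0.0939, 0.4307]
tcp_rot: [0.599, 0.801, -0.0, -0.0]
contact_force: [0.6, -0.5, -0.1]
opening: 0.882
finger_force: 0.0
```

```bash
python3 -c "
from h import *
go([.6167,.1118,.068])
cv2.imwrite('pics/w1.png',ctrl.read_camera('wrist')[:,:,::-1])"
```

```text
t 3.43 yaw 1.857 tcp [0.5782 0.0939 0.4307] units [ 0.25  1.7  15.27] F [ 0.6 -0.5 -0.1] fin 0.0 op 0.882 q [-0.01  0.01  1.53 -0.    1.6  -0.3 ]
```

View pics/w1.png

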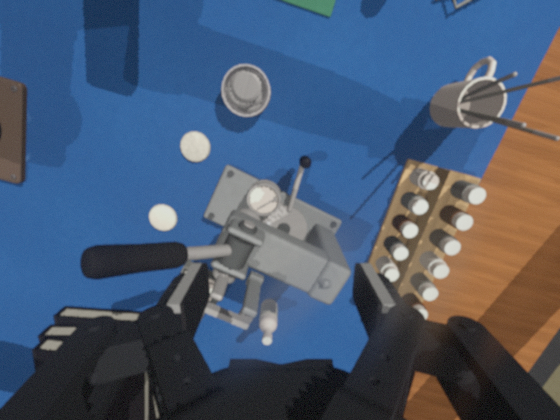

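The wrist view shows the knob at (305,161) and the pin-back cup at (263,197). I'll check both by casting rays.

```bash
python3 -c "
from h import *
print(onz('wrist',(305,160),.087),onz('wrist',(263,196),.062),W(0,0,0),W(75,0,0))
k=onz('wrist',(305,160),.087)-W(75,0,0);print(np.hypot(k[0],k[1]),np.arctan2(k[1],k[0])+.17-1.157)
p=onz('wrist',(263,196),.062)-W(75,0,0);print(np.hypot(p[0],p[1]),np.arctan2(p[1],p[0])+.17)
g=onz('wrist',(132,257),.312);print(g,W(-90,0,312))
"
```

```text
[0.61493887 0.12253387 0.087     ] [0.56511567 0.03639021 0.062     ] [ 0.545  -0.0135  0.    ] [ 0.61891886 -0.02618868  0.        ]
0.1487757864798014 0.6105510965297125
0.0825281748185819 2.450932659829315
[0.45373799 0.00603192 0.312     ] [0.45629737 0.00172641 0.312     ]
```

arm_command(
  steps=[100,0.35,0.85,0,0,100,0,0.85,1,0,100,0,0,1,0,100,0,0,1,0,100,0,0,1,0,100,0,0,1,0,100,0,0,1,0,100,0,0,1,0],
)

```text
time: 4.15
eef_pos: [0.6157, 0.1124, 0.2545]
tcp_rot: [0.599, 0.801, -0.0, -0.0]
contact_force: [0.5, 0.4, -0.3]
opening: 0.996
finger_force: 0.0
```

arm_command(
  steps=[100,0,0,1,0,100,0,0,0.6,0,100,0,0,0,0],
)

```text
time: 4.4
eef_pos: [0.6131, 0.1123, 0.2104]
tcp_rot: [0.599, 0.801, -0.003, -0.004]
contact_force: [-0.8, 1.2, -1.2]
opening: 0.998
finger_force: 0.0
```

```bash
python3 -c "
from h import *
im=ctrl.read_camera('wrist')[:,:,::-1].copy()
go([.6167,.1135,.068])
m=ctrl.camera_model('wrist');R=cv2.Rodrigues(m['rvec'])[0]
p=cv2.projectPoints(np.array([[.6167,.1118,.087]]),m['rvec'],m['tvec'],m['intrinsics'],None)[0].ravel();print('pred',p)
cv2.imwrite('pics/w2.png',im)
msk=(im.max(2)<50).astype('uint8')
n,l,st,c=cv2.connectedComponentsWithStats(msk)
for i in range(1,n):
    if st[i,4]>60: print(st[i],c[i].round(1))
"
```

```text
t 4.45 yaw 1.857 tcp [0.6144 0.1123 0.2132] units [0.01 0.14 6.57] F [0.2 0.1 1. ] fin 0.0 op 1.006 q [ 0.02  0.2   1.72 -0.    1.23 -0.27]
pred [283.74601033 204.27729908]
[277 189  16  16  91] [283.3 194.6]
[365 268  23  60 737] [374.3 295.8]
[    0   270   560   150 35183] [278.8 379. ]
```

View pics/w2.png

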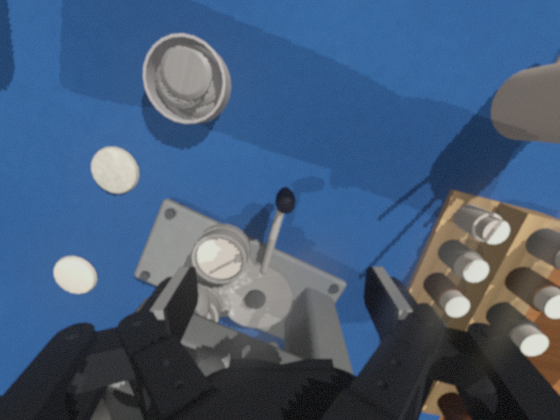

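The knob is at (285,196), about 8 px above where I predicted it. I'll check the wrist camera's bias against its own fingertips, whose inner front corners are at about (187,270) and (372,268).

```bash
python3 -c "
from h import *
from scipy.spatial.transform import Rotation as Ro
s=ctrl.get_state();R=Ro.from_quat(s['tcp_rot']).as_matrix();m=ctrl.camera_model('wrist')
for x in(.011,-.011):
  for y in(-.0425,.0425):
    print(x,y,cv2.projectPoints((s['eef_pos']+R@[x,y,-.013])[None],m['rvec'],m['tvec'],m['intrinsics'],None)[0].ravel())
print(onz('wrist',(286,196),.087),m['intrinsics'][0,0],ray('wrist',(0,0))[0])
for x,y,z in((.6167,.1118,.0),(.6167,.1118,.041)):print(cv2.projectPoints(np.array([[x,y,z]]),m['rvec'],m['tvec'],m['intrinsics'],None)[0].ravel())
# shell tin rim centre & badges: compare cams
for w,t in (((115,170),T(145,427)),((75,275),T(330,470))): print(onz('wrist',w,.009),onz('top',t,.009))
im=cv2.imread('pics/side0.png')
"
```

```text
0.011 -0.0425 [195.35502296 260.36337729]
0.011 0.0425 [367.12053161 260.42259806]
-0.011 -0.0425 [199.20807075 298.51786391]
-0.011 0.0425 [363.16566133 298.56320617]
[0.61640873 0.12031595 0.087     ] 289.7475467919305 [0.5928799  0.18726459 0.35526702]
[283.41981507 184.58821979]
[283.55273832 192.61144019]
[0.41661043 0.07334304 0.009     ] [0.41041506 0.07192854 0.009     ]
[ 0.38050643 -0.0865856   0.009     ] [ 0.3733839  -0.08965188  0.009     ]
```

The knob's top leans down in this view, because the camera stands on the far side of it. Its top disc is therefore near row 203, which matches the prediction. I'll descend and grasp.

arm_command(
  steps=[100,-0.05,0.1,1,0,100,0,0,1,0,100,0,0,1,0,100,0,0,1,0,100,0,0,1,0,100,0,0,1,0,100,0,0,0.5,0,0,0,0,0,0],
  squeeze=30,
)

```text
time: 5.12
eef_pos: [0.6173, 0.1119, 0.0515]
tcp_rot: [0.599, 0.801, -0.001, -0.002]
contact_force: [0.3, 0.1, -0.3]
opening: 0.884
finger_force: 0.0
```

arm_command(
  steps=[0,0,0,0,0,0,0,0,0,0,0,0,0,0,0,0,0,0,0,0,0,0,0,0,0,0,0,0,0,0],
)

```text
time: 5.62
eef_pos: [0.6202, 0.1119, 0.0558]
tcp_rot: [0.599, 0.801, 0.001, 0.001]
contact_force: [0.4, 0.1, 5.3]
opening: 0.225
finger_force: 29.6
```

```bash
python3 -c "
from h import *
go([.6167,.1118,.068])
s=ctrl.get_state()['eef_pos']
yaw=1.857;R=np.array([[np.cos(yaw),np.sin(yaw)],[np.sin(yaw),-np.cos(yaw)]])
k0=s[:2];k=k0-W(75,0,0)[:2];r=np.hypot(*k);a=np.arctan2(k[1],k[0]);print(r,a+.17-1.157)
q0=a+.17-1.157;prev=k0
for q in np.linspace(q0,1.24,9)[1:]:
  p=W(75+140*np.cos(1.157+q),140*np.sin(1.157+q),68)[:2]
  print(round(q,3),(R.T@(p-prev)/.025).round(2));prev=p
"
```

```text
t 5.62 yaw 1.857 tcp [0.6202 0.1119 0.0558] units [ 0.04 -0.13  0.27] F [0.4 0.1 5.3] fin 29.624146779533476 op 0.225 q [ 0.02  0.38  1.8  -0.    0.95 -0.27]
0.1380912765303512 0.574761997375089
0.658 [ 0.19 -0.43]
0.741 [ 0.08 -0.46]
0.824 [ 0.04 -0.46]
0.907 [ 0.   -0.47]
0.991 [-0.04 -0.46]
1.074 [-0.08 -0.46]
1.157 [-0.11 -0.45]
1.24 [-0.15 -0.44]
```

arm_command(
  steps=[0,0.1,-0.43,-0.2,0,0,0.08,-0.46,0,0,0,0.04,-0.46,0,0,0,0,-0.47,0,0,0,-0.04,-0.46,0,0,0,-0.08,-0.46,0,0,0,-0.11,-0.45,0,0,0,-0.15,-0.44,0,0],
)

```text
time: 6.28
eef_pos: [0.539, 0.0883, 0.0576]
tcp_rot: [0.602, 0.798, 0.014, 0.005]
contact_force: [46.0, 40.7, -36.9]
opening: 0.224
finger_force: 34.8
```

arm_command(
  steps=[0,0,0,0,0,0,0,0,0,0,0,0,0,0,0],
)

```text
time: 6.53
eef_pos: [0.5394, 0.0884, 0.0577]
tcp_rot: [0.601, 0.799, 0.012, 0.005]
contact_force: [25.8, 23.1, -25.8]
opening: 0.226
finger_force: 31.9
```

```bash
python3 -c "
from h import *
go(W(75+140*np.cos(2.357),140*np.sin(2.357),68))
s=ctrl.get_state()['eef_pos']
k=s[:2]-W(75,0,0)[:2];print(np.hypot(*k),np.arctan2(k[1],k[0])+.17-1.157)
"
```

```text
t 6.53 yaw 1.851 tcp [0.5394 0.0884 0.0577] units [ 0.   -0.06  0.35] F [ 25.8  23.1 -25.8] fin 31.864990373142064 op 0.226 q [-0.03  0.21  2.02  0.02  0.89 -0.32]
0.13944613526780822 1.1907225648048003
```

The die table is at the stop at about 1.19 rad. I'll back off, release, rise and turn for the hook peg.

arm_command(
  steps=[0,0,0.25,0,0,70,0,0,0,0,70,0,0,0,0,70,0,0,0,0,70,0,0,-1,0,70,0,0,-1,0,70,0,0,-1,0,70,0,0,-1,0],
)

```text
time: 7.2
eef_pos: [0.5386, 0.0837, 0.1601]
tcp_rot: [0.599, 0.8, -0.0, 0.0]
contact_force: [0.9, -0.3, 0.5]
opening: 0.7
finger_force: 0.0
```

arm_command(
  steps=[70,0,0,-1,1,70,0,0,-1,1,70,0,0,-1,1,70,0,0,-1,1,70,0,0,-1,0.6,70,0,0,-1,0,70,0,0,-1,0,70,0,0,-1,0],
)

```text
time: 7.87
eef_pos: [0.5385, 0.0836, 0.3604]
tcp_rot: [0.766, 0.643, 0.0, 0.0]
contact_force: [0.8, -0.4, -0.5]
opening: 0.702
finger_force: 0.0
```

arm_command(
  steps=[70,0,0,-1,0,70,0,0,-1,0,70,0,0,-0.8,0,70,0,0,0,0],
)

```text
time: 8.2
eef_pos: [0.5398, 0.0836, 0.435]
tcp_rot: [0.766, 0.643, 0.004, 0.003]
contact_force: [-0.2, -0.8, 1.4]
opening: 0.7
finger_force: 0.0
```

```bash
python3 -c "
from h import *
im=ctrl.read_camera('top')[:,:,::-1].copy()
go(W(-10.2,-92,275))
cv2.imwrite('pics/t2.png',cv2.resize(im[155:295,270:420],None,fx=4,fy=4,interpolation=cv2.INTER_CUBIC))
b=ctrl.read_camera('side')[110:250,205:345,::-1]
cv2.imwrite('pics/s2.png',cv2.resize(b,None,fx=4,fy=4,interpolation=cv2.INTER_CUBIC))
# hook peg triangulate from first pictures (peg root / end)
print(tri(T(362,295),S(348,128)),W(-10,-62,275))
"
```

```text
t 8.25 yaw 1.396 tcp [0.5393 0.0837 0.4321] units [-7.48  0.47  7.04] F [-0.1  0.1 -0.1] fin 0.0 op 0.698 q [-0.03 -0.09  1.62 -0.    1.6   0.14]
(array([ 0.52441191, -0.07292726,  0.25760828]), np.float64(0.0010469412016452621)) [ 0.52465485 -0.07291443  0.275     ]
```

View pics/s2.png

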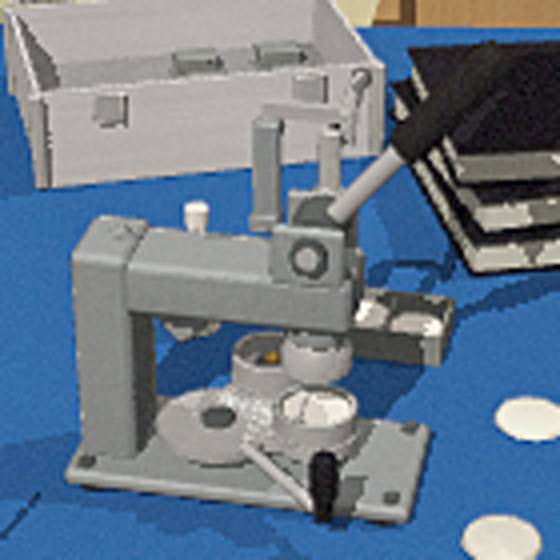

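The side view shows the knob swung forward to (322,485) and a white-filled cup at (318,408). The peg runs from about (345,130) to its head at (362,77). I'll check both against the model.

```bash
python3 -c "
from h import *
m=ctrl.camera_model('side')
pr=lambda *a:((cv2.projectPoints(W(*a)[None],m['rvec'],m['tvec'],m['intrinsics'],None)[0].ravel()-[205,110])*4+1.5).round(1)
print('pin die',pr(0,0,62),'knob',pr(-24,99,87),'other die old/new at q',pr(75-75*np.cos(1.2),75*np.sin(1.2),62),pr(75-75*np.cos(1.2),-75*np.sin(1.2),62))
print('peg',pr(-10,-92,275),pr(-10,-122,275),pr(-10,-70,275))
print(tri(T(450,308),S(362,77)),W(-10,-122,275))
"
```

```text
pin die [316.7 403.5] knob [326.8 452.1] other die old/new at q [234.  448.2] [271.4 349.8]
peg [355.4  89.1] [361.7  73.4] [350.6 101.1]
(array([ 0.51435227, -0.13356562,  0.27153093]), np.float64(0.00039182458893961114)) [ 0.51450391 -0.13204952  0.275     ]
```

The pin die and the peg match the model within about 3 mm. I'll move over the peg, descend and grip it.

arm_command(
  steps=[70,-1,0.05,0,0,70,-1,0.05,0,0,70,-1,0.05,0,0,70,-1,0.05,0,0,70,-1,0.05,0,0,70,-1,0.05,0,0,70,-1,0.05,0,0,70,-0.5,0.1,0,0],
)

```text
time: 8.97
eef_pos: [0.5164, -0.1045, 0.4262]
tcp_rot: [0.767, 0.642, -0.001, -0.002]
contact_force: [0.4, 1.2, -0.5]
opening: 0.701
finger_force: 0.0
```

arm_command(
  steps=[70,0,0,1,0,70,0,0,1,0,70,0,0,1,0,70,0,0,1,0,70,0,0,1,0,70,0,0,1,0,70,0,0,1,0,70,0,0,0,0],
)

```text
time: 9.63
eef_pos: [0.5138, -0.1006, 0.246]
tcp_rot: [0.766, 0.643, -0.003, -0.006]
contact_force: [-1.3, -0.0, -0.5]
opening: 0.696
finger_force: 0.0
```

arm_command(
  steps=[0,0,0,0,0,0,0,0,0,0,0,0,0,0,0,0,0,0,0,0,0,0,0,0,0,0,0,0,0,0],
)

```text
time: 10.13
eef_pos: [0.519, -0.1028, 0.256]
tcp_rot: [0.766, 0.643, 0.001, 0.002]
contact_force: [2.0, -0.7, 2.9]
opening: 0.124
finger_force: 29.5
```

```bash
python3 -c "
from h import *
go(W(-10.2,-92,275))
prev=0.
for q in np.linspace(0,1.8,9):
  p=np.array([-59*np.cos(q+.311),59*np.sin(q+.311)])
  if q: print(round(q,3),'ty(+x press)',((p-prev)/25).round(2))
  prev=p
"
```

```text
t 10.13 yaw 1.397 tcp [ 0.519  -0.1028  0.256 ] units [0.02 0.01 0.  ] F [ 2.  -0.7  2.9] fin 29.45426434278488 op 0.124 q [-0.39 -0.06  1.91  0.    1.29 -0.21]
0.225 ty(+x press) [0.22 0.48]
0.45 ty(+x press) [0.32 0.42]
0.675 ty(+x press) [0.41 0.34]
0.9 ty(+x press) [0.47 0.24]
1.125 ty(+x press) [0.51 0.13]
1.35 ty(+x press) [0.53 0.01]
1.575 ty(+x press) [ 0.52 -0.11]
1.8 ty(+x press) [ 0.48 -0.22]
```

arm_command(
  steps=[0,0,0.22,-0.48,0,0,0,0.32,-0.42,0,0,0,0.41,-0.34,0,0,0,0.47,-0.24,0,0,0,0.51,-0.13,0,0,0,0.53,-0.01,0,0,0,0.52,0.11,0,0,0,0.48,0.22,0],
)

```text
time: 10.8
eef_pos: [0.6022, -0.1179, 0.2878]
tcp_rot: [0.766, 0.643, -0.002, -0.0]
contact_force: [-5.6, -0.8, 0.5]
opening: 0.127
finger_force: 32.0
```

arm_command(
  steps=[0,0,0,0,0,0,0,0,0,0,0,0,0,0,0,0,0,0,0,0],
)

```text
time: 11.13
eef_pos: [0.603, -0.118, 0.2869]
tcp_rot: [0.766, 0.643, 0.0, 0.002]
contact_force: [3.1, -3.4, 1.9]
opening: 0.127
finger_force: 32.4
```

```bash
python3 -c "
from h import *
go(W(46-59*np.cos(1.8+.311),-92,257+59*np.sin(1.8+.311)))"
```

```text
t 11.13 yaw 1.396 tcp [ 0.603  -0.118   0.2869] units [ 0.05  0.06 -0.07] F [ 3.1 -3.4  1.9] fin 32.35808193683624 op 0.127 q [-0.36  0.12  1.67 -0.    1.35 -0.18]
```

The hook is over to about 1.8 rad. I'll release, rise and turn for the handle.

arm_command(
  steps=[70,0,0,0,0,70,0,0,0,0,70,0,0,0,0,70,0,0,-1,0,70,0,0,-1,0,70,0,0,-1,0,70,0,0,-1,-1,70,0,0,-1,-1],
)

```text
time: 11.8
eef_pos: [0.6022, -0.1166, 0.4117]
tcp_rot: [0.696, 0.718, -0.0, -0.001]
contact_force: [0.8, -0.0, -0.0]
opening: 0.7
finger_force: 0.0
```

arm_command(
  steps=[70,0,0,-1,-1,70,0,0,0,-1,70,0,0,0,-1,70,0,0,0,-1,70,0,0,0,-1,70,0,0,0,-1,70,0,0,0,-1,70,0,0,0,-1],
)

```text
time: 12.47
eef_pos: [0.6023, -0.1167, 0.4354]
tcp_rot: [0.361, 0.932, 0.0, -0.001]
contact_force: [-0.3, -0.5, 0.9]
opening: 0.697
finger_force: 0.0
```

arm_command(
  steps=[70,0,0,0,-1,70,0,0,0,-1,70,0,0,0,-1,70,0,0,0,-1,70,0,0,0,-1,70,0,0,0,-0.7,70,0,0,0,0,70,0,0,0,0],
)

```text
time: 13.13
eef_pos: [0.6025, -0.1169, 0.4356]
tcp_rot: [0.088, 0.996, 0.0, -0.001]
contact_force: [-0.0, -0.0, 0.2]
opening: 0.7
finger_force: 0.0
```

```bash
python3 -c "
from h import *
go(W(-105,0,330))
b=ctrl.read_camera('side')[110:250,205:345,::-1]
cv2.imwrite('pics/s3.png',cv2.resize(b,None,fx=4,fy=4,interpolation=cv2.INTER_CUBIC))"
```

```text
t 13.13 yaw 2.965 tcp [ 0.6025 -0.1169  0.4356] units [7.18 3.64 5.  ] F [-0.  -0.   0.2] fin 0.0 op 0.7 q [-0.36  0.07  1.46  0.    1.61 -1.75]
```

View pics/s3.png

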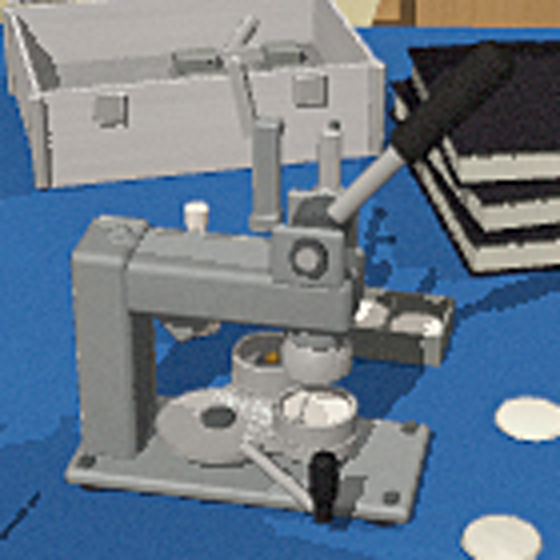

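The hook is flipped back, with its arm at (240,95) and the peg at (243,35), and the handle is still up. I'll move over the grip.

arm_command(
  steps=[70,0.9,0.45,0,0,70,0.9,0.45,0,0,70,0.9,0.45,0,0,70,0.9,0.45,0,0,70,0.9,0.45,0,0,70,0.9,0.45,0,0,70,0.9,0.45,0,0,70,0.9,0.5,0,0],
)

```text
time: 13.85
eef_pos: [0.4401, 0.0045, 0.436]
tcp_rot: [0.088, 0.996, 0.0, -0.0]
contact_force: [-0.3, 0.1, -0.7]
opening: 0.703
finger_force: 0.0
```

arm_command(
  steps=[70,0,0,0,0,70,0,0,1,0,70,0,0,1,0,70,0,0,1,0,70,0,0,1,0,70,0,0,1,0,70,0,0,0,0,70,0,0,0,0],
)

```text
time: 14.52
eef_pos: [0.4409, 0.0038, 0.31]
tcp_rot: [0.088, 0.996, 0.0, -0.002]
contact_force: [0.7, 0.1, 0.4]
opening: 0.7
finger_force: 0.0
```

```bash
python3 -c "
from h import *
go(W(-105,0,330))"
```

```text
t 14.52 yaw 2.966 tcp [0.4409 0.0038 0.31  ] units [-0.02  0.02 -0.04] F [0.7 0.1 0.4] fin 0.0 op 0.7 q [-0.22 -0.31  2.02  0.    1.43 -1.62]
```

arm_command(
  steps=[0,0,0,0,0,0,0,0,0,0,0,0,0,0,0,0,0,0,0,0,0,0,0,0.4,0,0,0,0,0.4,0,0,0,0,0.4,0,0,0,0,0.4,0],
  squeeze=25,
)

```text
time: 15.18
eef_pos: [0.4394, 0.0056, 0.2782]
tcp_rot: [0.087, 0.996, 0.001, -0.003]
contact_force: [-21.2, 8.1, 23.8]
opening: 0.335
finger_force: 22.7
```

arm_command(
  steps=[0,0,0,0.4,0,0,0,0,0.4,0,0,0,0,0.4,0,0,0,0,0.4,0],
)

```text
time: 15.52
eef_pos: [0.4375, 0.0059, 0.2352]
tcp_rot: [0.087, 0.996, 0.002, -0.007]
contact_force: [-22.4, 6.6, 18.0]
opening: 0.334
finger_force: 29.2
```

```bash
python3 -c "
from h import *
go(W(-105,0,330))
s=ctrl.get_state();p=s['eef_pos'];d=p[:2]-O;x=d@[np.cos(Y),np.sin(Y)];print('x',x,'q',.873-np.arctan2(p[2]+.019-.205,-x),s['wrist_torque'].round(2))"
```

```text
t 15.52 yaw 2.968 tcp [0.4375 0.0059 0.2352] units [-0.13 -0.03 -3.04] F [-22.4   6.6  18. ] fin 29.234588392137084 op 0.334 q [-0.22 -0.26  2.12  0.    1.29 -1.62]
x -0.10922846599064027 q 0.45001783634069614 [ 1.13  3.47 -0.1 ]
```

arm_command(
  steps=[0,0,0,0.45,0,0,0,0,0.45,0,0,0,0,0.45,0,0,0,0,0.45,0,0,0,0,0.45,0,0,0,0,0.45,0,0,0,0,0.45,0,0,0,0,0.45,0],
)

```text
time: 16.18
eef_pos: [0.4478, 0.004, 0.1478]
tcp_rot: [0.088, 0.996, 0.001, 0.009]
contact_force: [4.0, 4.9, 21.1]
opening: 0.332
finger_force: 38.4
```

arm_command(
  steps=[0,0,0,0.3,0,0,0,0,0.3,0,0,0,0,0.2,0,0,0,0,0,0],
)

```text
time: 16.52
eef_pos: [0.4531, 0.0031, 0.1343]
tcp_rot: [0.088, 0.996, 0.001, 0.014]
contact_force: [-0.2, 7.5, 35.3]
opening: 0.335
finger_force: 41.3
```

```bash
python3 -c "
from h import *
go(W(-105,0,144))
s=ctrl.get_state();p=s['eef_pos'];d=p[:2]-O;x=d@[np.cos(Y),np.sin(Y)];print('x',x,'q',.873-np.arctan2(p[2]+.019-.205,-x),s['wrist_torque'].round(2))"
```

```text
t 16.52 yaw 2.965 tcp [0.4531 0.0031 0.1343] units [ 0.48 -0.03  0.36] F [-0.2  7.5 35.3] fin 41.34103948250413 op 0.335 q [-0.22 -0.13  2.2   0.01  1.04 -1.62]
x -0.09336594593551725 q 1.3783668183447433 [ 1.05 -0.27 -0.  ]
```

Estimated angle is 1.38 with 35 N of reaction, so it should be at the stop. I'll check with the side camera.

```bash
python3 -c "
from h import *
b=ctrl.read_camera('side')[100:240,205:365,::-1]
cv2.imwrite('pics/s4.png',cv2.resize(b,None,fx=4,fy=4,interpolation=cv2.INTER_CUBIC))
m=ctrl.camera_model('side')
pr=lambda *a:((cv2.projectPoints(W(*a)[None],m['rvec'],m['tvec'],m['intrinsics'],None)[0].ravel()-[205,100])*4+1.5).round(1)
for q in(1.2,1.3,1.4):print(q,[pr(-r*np.cos(.873-q),0,205+r*np.sin(.873-q)) for r in(0,90,190)])
go(W(-105,0,144))"
```

```text
1.2 [array([318.9, 271.5]), array([438. , 318.7]), array([570. , 371.1])]
1.3 [array([318.9, 271.5]), array([432.8, 328.7]), array([558.1, 391.7])]
1.4 [array([318.9, 271.5]), array([426.5, 338.1]), array([543.9, 410.8])]
t 16.57 yaw 2.965 tcp [0.4531 0.003  0.1344] units [ 0.48 -0.03  0.36] F [-0.2  6.3 34.2] fin 41.28849333152175 op 0.334 q [-0.22 -0.13  2.2   0.01  1.04 -1.62]
```

View pics/s4.png

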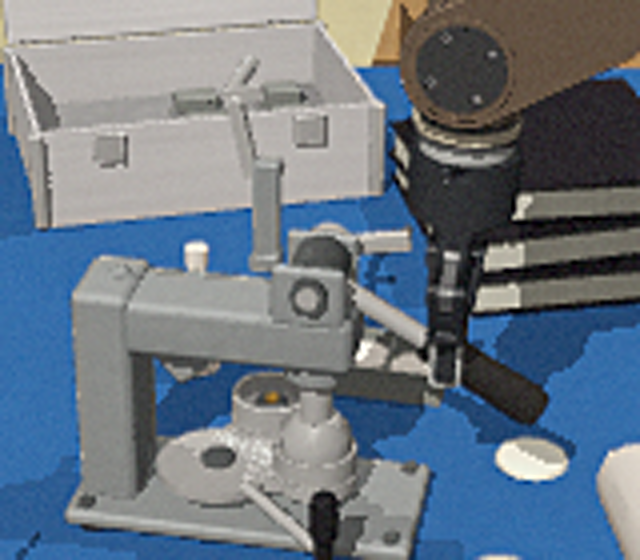

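The ram is in the die, the fingers hold the grip, and the handle's end at (534,408) gives a slope that matches 1.4 rad at the stop. I'll hold briefly and hand in.

arm_command(
  steps=[0,0,0,0,0,0,0,0,0,0,0,0,0,0,0,0,0,0,0,0],
)

```text
time: 16.9
eef_pos: [0.4532, 0.003, 0.1344]
tcp_rot: [0.088, 0.996, 0.0, 0.014]
contact_force: [-0.0, 6.5, 33.8]
opening: 0.336
finger_force: 41.2
```

```bash
python3 -c "
from h import *
go(W(-105,0,144));print(ctrl.sign_off())"
```

```text
t 16.90 yaw 2.965 tcp [0.4532 0.003  0.1344] units [ 0.48 -0.03  0.36] F [-0.   6.5 33.8] fin 41.24468084424734 op 0.336 q [-0.22 -0.13  2.2   0.01  1.04 -1.62]
the job is handed in; nothing more can be done
None
```

I handed the job in at 16.9 s with the die table home (about 1.19 rad), the hook flipped over (about 1.8 rad) and the handle still gripped at its bottom stop (about 1.4 rad); these angles are my estimates, and sign-off gave no verdict.

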